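# Stroke the strip reader's touch bar from green to red and hold

### The arm

A 7-joint arm with a two-finger parallel gripper is mounted at the origin on the work surface. World frame = base frame: x ahead of the robot, y to its left, z up, the work surface at z = 0. Lengths are in m, angles in rad, forces in N, time in s.
With the tool pointing down it reaches from about 0.35 to 0.9 m from the base axis. Payload 8.1 kg.
Tool frame: the origin (TCP) lies midway between the tips of the shut fingers; the grasp point (between the pads) lies robot.grip_point_offset behind it (robot.grip_point_offset is the distance from the TCP to the grasp point, in m); y points along the fingers, x is the direction in which the jaws open and shut, and the axes are right-handed (so a half turn about y gives the same grasp; the last joint's range is limited). The gripper opens to 92 mm and grips with 3 to 60 N. Pads are 19 mm wide; open, the fingers measure 130 mm over their backs; the gripper's body (75 mm by 190 mm) begins 47 mm behind the grasp point.
Start: joints at [-1.305, 0.434, 0.025, 1.573, -0.012, 1.134, -0.075], TCP at [0.225, 0.583, 0.193] pointing down, gripper open.
Joint ranges: [-2.62, 2.62], [-0.44, 2.09], [-1.27, 1.32], [0.08, 2.57], [-1.32, 4.46], [0.12, 2], [-2.74, 2.74]. Speed limits (rad/s): [2.22, 2.22, 3.01, 3.01, 3.14, 3.14, 3.14].

### API

Orientations are given as a rotation vector (axis times angle).
In Python, from station import readout, optics, robot gives the robot as it stands. The module is installed in compiled form; this text tells all that it offers.
- The arm moves only by the tool apply_moves, never from a script. Its arguments are lists of equal length, an entry for each row: "delta_pos": the shift along the tool's x, y, z in mm, a list of three; "delta_rot": the turn, a rotation vector about the tool's x, y, z in degrees, a list of three; "grip": the finger opening in mm, from 0 to 91.8. A call has 1 to 10 rows; each row shifts and turns the commanded pose from where the row before left it, along the tool's axes as they then stand; what a row does not reach is not made up. A row lasts 1/12 s, in which the tool goes at most 41.7 mm and 7.16 degrees, less where a joint would pass 70% of its speed; a pose out of reach is approached as far as the arm can. A call with a gripper value outside its range is refused whole. The fingers move at their own pace and stop on an object; "force" is the grip in N (left out, the last holds). Time passes only in rows, so rows that do not move let the fingers close. It gives the time, the measured TCP pose, the force and the opening at its end, in the units of the state.
- readout.sense(): the state, without advancing time (a new reading comes with each control period).
- optics.snapshot(name): name is "side" or "top"; returns a dict with "frame" (384x512x3 uint8, red, green, blue), "fx", "fy", "cx", "cy" (pixels), "position" and "attitude" of the camera in the world. Camera axes: x right, y down, z forward; pixel columns grow to the right and rows downward; lengths in m; the calibration is good to about 2 mm. A picture is of the moment at which its call begins. There is no depth.
- robot.sign_off(): hands the job in, once; it reports no verdict.
The state is a dict: "time_s": time; "qpos": joint angles; "qvel": joint speeds; "joint_torque": joint torques, N m; "ee_pos": TCP position; "orientation": TCP orientation; "contact_force": force on the tool from outside, world axes, zero at the start; "torque": the same for the moment, N m; "opening": opening from 0.0 (shut) to 1.0 (fully open).
Only numpy, scipy, OpenCV 4.12 (cv2) and the standard library are available. Lean on these libraries where they do the work, as an engineer would, in place of code of your own. Each camera call takes 0.05 s, during which the arm holds its last target. There are 200 camera calls.

### The job

Wake the white strip reader: with closed fingertips press lightly on the green dot of its curved black touch bar, run them along the bar so that they touch each white dot in turn, and stop on the red dot. The program finishes while still holding the red dot lightly pressed down. Only touch the bar, gently: do not lift, tip or shove the reader, and leave the things on it and around it alone.

Things in the scene. Friction and masses are not known exactly. Their poses are not given: they have to be found in the camera images.
- reader: loose white strip reader, blue top, 200 (x) x 260 (y) x 50 mm high, 0.8 to 1.3 kg, on rubber feet. Origin: centre of its underside; -x its front, +y its left, z up. The black curved touch bar lies on the front half of its top; behind it (+x) a screen block 12 mm high, a cartridge tray and a tube socket 28 mm high
- touchbar (a joint): how far the black touch bar is pressed straight down, m: 0 free, 0.008 on its stop; about 1 N starts it, 5 N bottoms it, a spring brings it back. Bar: 38 mm wide, flat top 60 mm above the table when free, six dots 40 mm apart on an arc of radius 120 mm centred at reader x = -130 mm, y = 0: green at the left (+y) end, four white, red at the right end
- dot1: dot 1 of 6, green: dome 20 mm across, 2 mm high, fixed on the black touch bar. Origin: centre of the dome, level with the bar's flat top, 2 mm below the dome's top; z up. It sinks with the bar. Start of the stroke
- dot2: dot 2 of 6, first white: dome 20 mm across, 2 mm high, fixed on the black touch bar. Origin: centre of the dome, level with the bar's flat top, 2 mm below the dome's top; z up. It sinks with the bar. Next dots 40 mm away along the bar on either side
- dot3: dot 3 of 6, second white: dome 20 mm across, 2 mm high, fixed on the black touch bar. Origin: centre of the dome, level with the bar's flat top, 2 mm below the dome's top; z up. It sinks with the bar. Next dots 40 mm away along the bar on either side
- dot4: dot 4 of 6, third white: dome 20 mm across, 2 mm high, fixed on the black touch bar. Origin: centre of the dome, level with the bar's flat top, 2 mm below the dome's top; z up. It sinks with the bar. Next dots 40 mm away along the bar on either side
- dot5: dot 5 of 6, fourth white: dome 20 mm across, 2 mm high, fixed on the black touch bar. Origin: centre of the dome, level with the bar's flat top, 2 mm below the dome's top; z up. It sinks with the bar. Next dots 40 mm away along the bar on either side
- dot6: dot 6 of 6, red: dome 20 mm across, 2 mm high, fixed on the black touch bar. Origin: centre of the dome, level with the bar's flat top, 2 mm below the dome's top; z up. It sinks with the bar. End of the stroke
- cartridge: loose white test cartridge 24 x 58 x 8 mm lying in the low tray at the reader's rear left; origin at the centre of its underside
- tube: loose green-capped sample tube, 17 mm across, 76 mm long, standing in the socket at the reader's rear right (its cap ends 129 mm above the table); origin at the centre of its bottom end
- cup1: loose specimen cup, red lid, yellow label, 66 mm across, 68 mm high; origin at the centre of its underside
- cup2: a second specimen cup, the same
- bottle: loose white bottle, yellow label, black cap, 60 mm across, 150 mm high; origin at the centre of its underside
- tipbox: loose blue pipette-tip box with clear lid, 85 x 118 x 76 mm high; origin at the centre of its underside
- timer: loose white lab timer, 55 x 65 x 16 mm, lying behind the reader, beside the rack; origin at the centre of its underside

How it is judged:
By the outcome, as a careful person would: the job done as asked, in the order asked, and still so for the second after the job is handed in, while the arm keeps its last pose, push and grip.
It also fails if it takes over 40 s, if anything falls off the work surface, if the arm or the gripper's body presses on something with over 40 N, if the wrist force passes 120 N, or if a joint passes its speed limit or range.

## Working session

There is one attempt and no reset: what is moved stays moved. The work goes in short steps, Python scripts to look and compute and a tool call to move; the robot and the scene stay as the last step left them, time stands still between calls to the robot, and variables do not carry over. Pictures are saved under pics/ and viewed, about 8 in all and at most 12, crops included, and the job is handed in when it is done.

Besides the shell and the picture viewer there is one more tool, called after "Emit:" as name(argument=value, ...) on one line, values as JSON. apply_moves: Moves the arm, as the interface text tells. Its arguments: {"type":"object","properties":{"delta_pos":{"type":"array","items":{"type":"array","items":{"type":"number"}}},"delta_rot":{"type":"array","items":{"type":"array","items":{"type":"number"}}},"grip":{"type":"array","items":{"type":"number"}},"force":{"type":"number"}},"required":["delta_pos","delta_rot","grip"]}

```bash
mkdir -p pics
python3 - <<'E'
from station import readout, optics, robot
import cv2,numpy as np
s=readout.sense()
for k in s: print(k,np.round(s[k],4))
print(robot.grip_point_offset)
for n in("top","side"):
    d=optics.snapshot(n); cv2.imwrite(f"pics/{n}0.png",d["frame"][...,::-1])
    print({k:v for k,v in d.items() if k!="frame"})
E
```

```text
time_s 0.0
qpos [-1.3046  0.4352  0.025   1.5741 -0.0116  1.134  -0.0751]
qvel [ 0.0003  0.0008  0.0003 -0.0005 -0.0007  0.0007  0.0005]
joint_torque [ 4.00000e-04 -6.67848e+01  9.84700e-01 -3.14458e+01 -6.07000e-02
  4.30000e-02  2.00000e-04]
ee_pos [0.2251 0.5824 0.1924]
orientation [-1.3625 -0.9325  0.9345]
contact_force [-0.5967 -0.8496  0.0043]
torque [ 0.0176  0.004  -0.0262]
opening 0.9976
0.0188
{'fx': 453.36049531173705, 'fy': 453.36049531173705, 'cx': 266.0833994954802, 'cy': 191.07324810860501, 'position': array([0.34244225, 0.02169979, 1.39880866]), 'attitude': array([-2.13595249,  2.11133938, -0.21479131])}
{'fx': 432.8345946908204, 'fy': 432.8345946908204, 'cx': 263.2174673560814, 'cy': 184.8220518080341, 'position': array([0.36309969, 0.75450781, 0.90393159]), 'attitude': array([-0.4759781 ,  2.77617995, -1.10564429])}
```

View pics/top0.png

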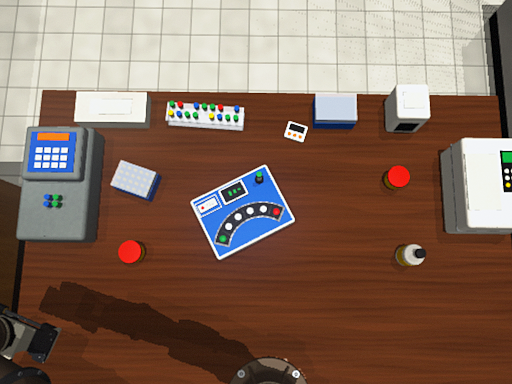

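View pics/side0.png

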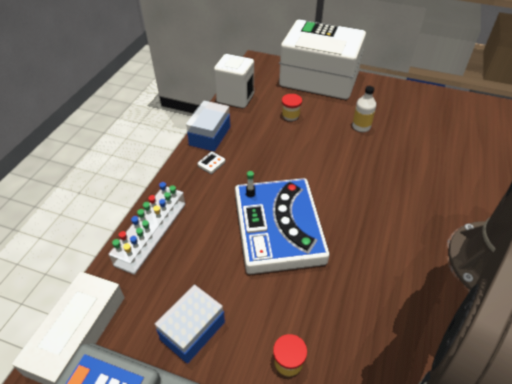

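The top view shows the reader around (243,212), with green at (222,239), the four whites between, and red at (277,211). The side view shows green at (306,241) and red at (292,187). Next I measure the dots and fit the known arc.

```bash
cat > h.py <<'E'
import cv2,numpy as np
from scipy.spatial.transform import Rotation as R
from scipy.optimize import least_squares
def ray(d,uv,z):
    uv=np.atleast_2d(uv); c=np.c_[(uv[:,0]-d["cx"])/d["fx"],(uv[:,1]-d["cy"])/d["fy"],np.ones(len(uv))]
    w=R.from_rotvec(d["attitude"]).apply(c); p=d["position"]
    return p+w*((z-p[2])/w[:,2])[:,None]
def proj(d,P):
    c=R.from_rotvec(d["attitude"]).inv().apply(np.atleast_2d(P)-d["position"])
    return np.c_[c[:,0]/c[:,2]*d["fx"]+d["cx"],c[:,1]/c[:,2]*d["fy"]+d["cy"]]
a=(np.arange(6)-2.5)*(-40/120.)
dots_r=np.c_[-.130+.12*np.cos(a),.12*np.sin(a)]
def place(p): c,s=np.cos(p[2]),np.sin(p[2]); return dots_r@np.array([[c,s],[-s,c]])+p[:2]
def blobs(d,roi):
    x0,y0,x1,y1=roi; f=d["frame"][y0:y1,x0:x1].astype(int); r,g,b=f[...,0],f[...,1],f[...,2]
    out={}
    for n,m in dict(red=(r>120)&(g<80)&(b<90),green=(g>90)&(r<80)&(b<110),white=(f.min(2)>150)).items():
        k,_,st,ce=cv2.connectedComponentsWithStats(m.astype(np.uint8))
        out[n]=[(*np.round(ce[i]+[x0,y0],2),int(st[i,4])) for i in range(1,k) if st[i,4]>=6]
    return out
E
python3 - <<'E'
from h import *
from station import optics
for n,roi in(("top",(185,160,300,265)),("side",(230,165,335,280))):
    d=optics.snapshot(n); b=blobs(d,roi)
    for k in b:
        for x in b[k]: print(n,k,x,np.round(ray(d,x[:2],.061)[0,:2],4))
E
```

```text
top red (np.float64(275.81), np.float64(211.07), 42) [ 0.5439 -0.0178]
top green (np.float64(258.71), np.float64(174.04), 24) [0.6566 0.0347]
top green (np.float64(234.27), np.float64(190.8), 15) [0.6039 0.1074]
top green (np.float64(238.44), np.float64(188.67), 9) [0.6106 0.0951]
top green (np.float64(229.59), np.float64(192.94), 17) [0.5972 0.1213]
top green (np.float64(222.35), np.float64(238.07), 43) [0.4617 0.1391]
top white (np.float64(232.82), np.float64(208.73), 1204) [0.5494 0.1104]
top white (np.float64(259.71), np.float64(201.57), 7) [0.572  0.0306]
top white (np.float64(266.5), np.float64(201.67), 6) [0.572  0.0102]
top white (np.float64(272.57), np.float64(202.86), 7) [ 0.5686 -0.008 ]
top white (np.float64(243.12), np.float64(205.25), 8) [0.5603 0.08  ]
top white (np.float64(262.92), np.float64(208.46), 39) [0.5513 0.0207]
top white (np.float64(249.59), np.float64(210.18), 39) [0.5456 0.0604]
top white (np.float64(280.89), np.float64(214.32), 19) [ 0.5343 -0.033 ]
top white (np.float64(237.68), np.float64(216.15), 40) [0.5273 0.0955]
top white (np.float64(259.08), np.fl
[... 1123 characters left out ...]
np.float64(255.86), np.float64(183.29), 7) [0.6391 0.0023]
side white (np.float64(284.44), np.float64(196.56), 43) [0.5525 0.0221]
side white (np.float64(294.6), np.float64(196.93), 15) [0.5272 0.0143]
side white (np.float64(254.48), np.float64(219.07), 219) [0.6004 0.1191]
side white (np.float64(282.17), np.float64(207.87), 47) [0.5465 0.061 ]
side white (np.float64(273.5), np.float64(209.0), 6) [0.5661 0.072 ]
side white (np.float64(284.79), np.float64(220.06), 48) [0.5283 0.0967]
side white (np.float64(293.0), np.float64(231.29), 51) [0.4991 0.1233]
side white (np.float64(280.12), np.float64(230.25), 8) [0.5296 0.1308]
side white (np.float64(300.71), np.float64(248.71), 7) [0.4674 0.1663]
```

```bash
cat >> h.py <<'E'
def fit(M): 
    return least_squares(lambda p:(place(p)-M).ravel(),[.5,.05,.5]).x
E
python3 - <<'E'
from h import *
from station import readout
T=np.array([[.4617,.1391],[.4976,.1227],[.5273,.0955],[.5456,.0604],[.5513,.0207],[.5439,-.0178]])
S=np.array([[.4626,.1389],[.4991,.1233],[.5283,.0967],[.5465,.061],[.5525,.0221],[.5452,-.0172]])
for M in(T,S,(T+S)/2):
    p=fit(M); print(np.round(p,4),np.degrees(p[2]),np.abs(place(p)-M).max())
print(np.round(place(p),4))
np.save("pose.npy",p)
s=readout.sense(); m=R.from_rotvec(s["orientation"]).as_matrix(); print(np.round(m,3))
x=m[:,0]; print("jaw az",np.degrees(np.arctan2(x[1],x[0])))
c,sn=np.cos(p[2]),np.sin(p[2])
for n,q in(("tube approx",(.07,-.09)),):print(n,p[0]+c*q[0]-sn*q[1],p[1]+sn*q[0]+c*q[1])
d=place(p)[0]-s["ee_pos"][:2]; print("in tool mm",np.r_[d,0]@m*1000)
E
```

```text
[0.5465 0.0834 0.4826] 27.64992181365901 0.00041002067227231473
[0.5476 0.0841 0.4863] 27.862574926080672 0.0007238830306970367
[0.5471 0.0837 0.4844] 27.756086522973373 0.00038501947367530764
[[ 0.4621  0.1394]
 [ 0.4984  0.1232]
 [ 0.5275  0.0959]
 [ 0.546   0.0607]
 [ 0.552   0.0213]
 [ 0.5448 -0.0178]]
[[ 0.361 -0.    -0.933]
 [ 0.933 -0.001  0.361]
 [-0.001 -1.    -0.   ]]
jaw az 68.86542584981903
tube approx 0.6509283875872733 0.036703225975007914
in tool mm [-3.28054176e+02  3.55588787e-01 -3.80706822e+02]
```

Emit:
apply_moves(delta_pos=[[0, 0, 0], [0, 0, 0], [0, 0, 0], [0, 0, 0], [0, 0, 0], [0, 0, 0], [0, 0, 0], [0, 0, 0], [0, 0, 0], [0, 0, 0]], delta_rot=[[0, -4.9, 0], [0, -4.9, 0], [0, -4.9, 0], [0, -4.9, 0], [0, -4.9, 0], [0, -4.9, 0], [0, -4.9, 0], [0, -4.9, 0], [0, -4.9, 0], [0, -4.9, 0]], grip=[0, 0, 0, 0, 0, 0, 0, 0, 0, 0], force=10)

```text
time_s: 1.03
ee_pos: [0.2253, 0.5828, 0.193]
orientation: [-0.936, -1.56, 1.561]
contact_force: [-0.3, 0.6, -0.6]
opening: 0.322
```

```bash
cat > rel.py <<'E'
from h import *
from station import readout
s=readout.sense(); m=R.from_rotvec(s["orientation"]).as_matrix(); e=s["ee_pos"]
print("t",s["time_s"],"ee",np.round(e,4),"F",np.round(s["contact_force"],2),"open",round(float(s["opening"]),3),"q",np.round(s["qpos"],2))
print("jaw az",np.degrees(np.arctan2(m[1,0],m[0,0])),"tooly",np.round(m[:,1],4))
q=place(np.load("pose.npy"))
print("to dot1, then steps (tool mm):",np.round((np.r_[q[0],.061]-e)@m*1000,1))
print(np.round((np.c_[np.diff(q,axis=0),np.zeros(5)])@m*1000,1).tolist(),"q",np.round(q,4).tolist())
E
python3 rel.py
```

```text
t 1.0333 ee [0.2253 0.5828 0.193 ] F [-0.33  0.58 -0.59] open 0.322 q [-1.17  0.44 -0.17  1.56  0.08  1.14  0.7 ]
jaw az 118.10327346959836 tooly [-1.e-04 -4.e-04 -1.e+00]
to dot1, then steps (tool mm): [-502.6  132.2    0. ]
[[-31.4, 0.0, -24.4], [-37.7, 0.0, -12.8], [-39.8, 0.0, 0.2], [-37.5, 0.0, 13.3], [-31.1, 0.0, 24.8]] q [[0.4621, 0.1394], [0.4984, 0.1232], [0.5275, 0.0959], [0.546, 0.0607], [0.552, 0.0213], [0.5448, -0.0178]]
```

Emit:
apply_moves(delta_pos=[[-25, 0, 0], [-25, 0, 0], [-25, 0, 0], [-25, 0, 0], [-25, 0, 0], [-25, 0, 0], [-25, 0, 0], [-25, 0, 0], [-25, 0, 0], [-25, 0, 0]], delta_rot=[[0, 0, 0], [0, 0, 0], [0, 0, 0], [0, 0, 0], [0, 0, 0], [0, 0, 0], [0, 0, 0], [0, 0, 0], [0, 0, 0], [0, 0, 0]], grip=[0, 0, 0, 0, 0, 0, 0, 0, 0, 0])

```text
time_s: 1.87
ee_pos: [0.3426, 0.3607, 0.1932]
orientation: [-0.939, -1.558, 1.558]
contact_force: [0.1, 1.1, 0.3]
opening: 0.005
```

Emit:
apply_moves(delta_pos=[[-25, 0, 0], [-25, 0, 0], [-25, 0, 0], [-25, 0, 0], [-25, 0, 0], [-25, 0, 0], [-25, 0, 0], [-25, 0, 0], [-25, 0, 0], [-25, 0, 0]], delta_rot=[[0, 0, 0], [0, 0, 0], [0, 0, 0], [0, 0, 0], [0, 0, 0], [0, 0, 0], [0, 0, 0], [0, 0, 0], [0, 0, 0], [0, 0, 0]], grip=[0, 0, 0, 0, 0, 0, 0, 0, 0, 0])

```text
time_s: 2.7
ee_pos: [0.4594, 0.1397, 0.1932]
orientation: [-0.938, -1.558, 1.558]
contact_force: [-0.0, 0.3, 0.9]
opening: 0.004
```

Emit:
apply_moves(delta_pos=[[0, 20, 0], [0, 20, 0], [0, 20, 0], [0, 20, 0], [0, 20, 0], [0, 10, 0], [0, 0, 0], [0, 0, 0]], delta_rot=[[0, 0, 0], [0, 0, 0], [0, 0, 0], [0, 0, 0], [0, 0, 0], [0, 0, 0], [0, 0, 0], [0, 0, 0]], grip=[0, 0, 0, 0, 0, 0, 0, 0])

```text
time_s: 3.37
ee_pos: [0.4589, 0.1409, 0.0833]
orientation: [-0.938, -1.557, 1.558]
contact_force: [-1.0, 0.3, 0.6]
opening: 0.006
```

```bash
python3 rel.py
python3 - <<'E'
from station import optics
import cv2,numpy as np
a=optics.snapshot("top")["frame"][150:280,170:320];b=optics.snapshot("side")["frame"][140:290,220:350]
f=lambda i:cv2.resize(i,(400,400),interpolation=cv2.INTER_CUBIC)
cv2.imwrite("pics/c1.png",np.hstack([f(a),f(b)])[...,::-1])
E
```

```text
t 3.3667 ee [0.4589 0.1409 0.0833] F [-0.98  0.26  0.61] open 0.006 q [-0.44  0.34  0.04  2.05 -0.02  0.76  1.67]
jaw az 117.86160052892798 tooly [-7.e-04 -3.e-04 -1.e+00]
to dot1, then steps (tool mm): [-2.8 22.3 -2.1]
[[-31.3, -0.0, -24.6], [-37.6, -0.0, -13.0], [-39.8, -0.0, 0.1], [-37.6, 0.0, 13.1], [-31.2, 0.0, 24.7]] q [[0.4621, 0.1394], [0.4984, 0.1232], [0.5275, 0.0959], [0.546, 0.0607], [0.552, 0.0213], [0.5448, -0.0178]]
```

View pics/c1.png

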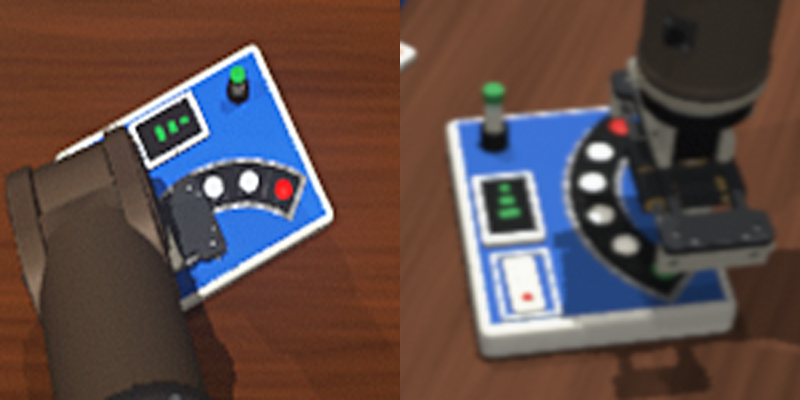

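The crop shows the closed gripper right over the green dot at about (660,265) in the side half, and the reader has not moved. Next I correct sideways and go down slowly.

Emit:
apply_moves(delta_pos=[[-3, 5, -2], [0, 5, 0], [0, 5, 0], [0, 2, 0], [0, 1, 0], [0, 1, 0], [0, 1, 0], [0, 0, 0], [0, 0, 0]], delta_rot=[[0, 0, 0], [0, 0, 0], [0, 0, 0], [0, 0, 0], [0, 0, 0], [0, 0, 0], [0, 0, 0], [0, 0, 0], [0, 0, 0]], grip=[0, 0, 0, 0, 0, 0, 0, 0, 0])

```text
time_s: 4.22
ee_pos: [0.4622, 0.1393, 0.0633]
orientation: [-0.938, -1.558, 1.558]
contact_force: [-0.1, -0.5, 0.9]
opening: 0.009
```

```bash
python3 rel.py
```

```text
t 4.2167 ee [0.4622 0.1393 0.0633] F [-0.11 -0.5   0.87] open 0.009 q [-0.44  0.37  0.04  2.07 -0.02  0.71  1.68]
jaw az 117.86640231197272 tooly [ 1.e-04  0.e+00 -1.e+00]
to dot1, then steps (tool mm): [0.2 2.3 0.1]
[[-31.3, 0.0, -24.6], [-37.6, 0.0, -13.0], [-39.8, -0.0, 0.1], [-37.6, -0.0, 13.1], [-31.2, -0.0, 24.7]] q [[0.4621, 0.1394], [0.4984, 0.1232], [0.5275, 0.0959], [0.546, 0.0607], [0.552, 0.0213], [0.5448, -0.0178]]
```

Emit:
apply_moves(delta_pos=[[0, 1, 0], [0, 1, 0], [0, 1, 0], [0, 1, 0], [0, 0, 0], [0, 0, 0]], delta_rot=[[0, 0, 0], [0, 0, 0], [0, 0, 0], [0, 0, 0], [0, 0, 0], [0, 0, 0]], grip=[0, 0, 0, 0, 0, 0])

```text
time_s: 4.72
ee_pos: [0.4621, 0.1392, 0.0591]
orientation: [-0.938, -1.558, 1.558]
contact_force: [-0.2, 0.0, -0.9]
opening: 0.005
```

Emit:
apply_moves(delta_pos=[[0, 1, 0], [0, 0, 0], [0, 0, 0], [0, 0, 0]], delta_rot=[[0, 0, 0], [0, 0, 0], [0, 0, 0], [0, 0, 0]], grip=[0, 0, 0, 0])

```text
time_s: 5.05
ee_pos: [0.4622, 0.1393, 0.0582]
orientation: [-0.939, -1.558, 1.558]
contact_force: [0.8, -0.5, 0.7]
opening: 0.005
```

Emit:
apply_moves(delta_pos=[[0, 1, 0], [0, 0, 0], [0, 0, 0]], delta_rot=[[0, 0, 0], [0, 0, 0], [0, 0, 0]], grip=[0, 0, 0])

```text
time_s: 5.3
ee_pos: [0.4622, 0.1392, 0.0572]
orientation: [-0.938, -1.558, 1.558]
contact_force: [0.5, -0.4, -0.5]
opening: 0.007
```

Run:
```python
from station import optics,readout
import cv2,numpy as np
F=[]
for i in range(6): b=optics.snapshot("side")["frame"][170:270,240:350]; F.append(readout.sense()["contact_force"])
print(np.round(F,2),np.mean(F,0), readout.sense()["ee_pos"])
cv2.imwrite("pics/c2.png",cv2.resize(b,None,fx=6,fy=6,interpolation=cv2.INTER_CUBIC)[...,::-1])
```

```text
[[ 1.38 -0.44  0.89]
 [ 0.44 -0.03  0.07]
 [-0.24 -0.76 -0.18]
 [-1.75 -0.15 -0.44]
 [ 0.35  0.31 -0.14]
 [-0.83 -0.04 -0.  ]] [-0.1098982  -0.18467299  0.03423385] [0.46220355 0.13924426 0.057254  ]
```

View pics/c2.png

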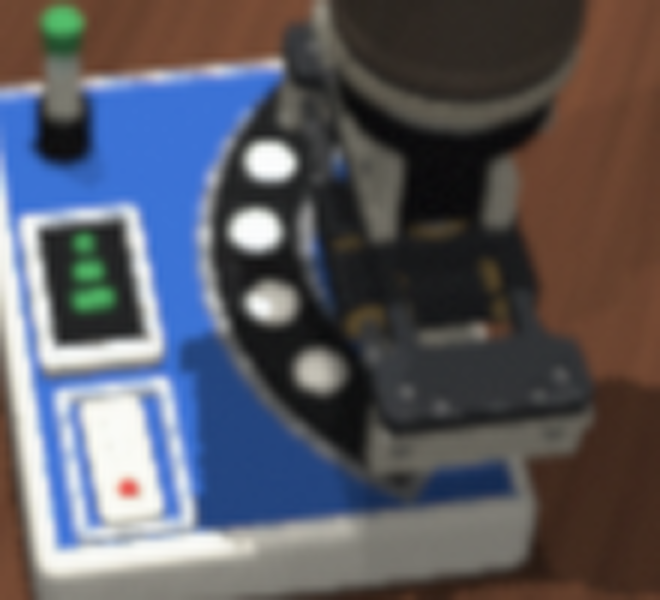

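No contact yet at z=57 mm: the mean force is about 0. I'll keep going down in small steps.

Emit:
apply_moves(delta_pos=[[0, 1, 0], [0, 0, 0], [0, 0, 0]], delta_rot=[[0, 0, 0], [0, 0, 0], [0, 0, 0]], grip=[0, 0, 0])

```text
time_s: 5.85
ee_pos: [0.4622, 0.1392, 0.0562]
orientation: [-0.938, -1.558, 1.558]
contact_force: [-0.7, -0.5, 0.7]
opening: 0.007
```

```bash
cat > f.py <<'E'
from station import optics,readout
import numpy as np
F=[]
for i in range(6): optics.snapshot("side"); F.append(readout.sense()["contact_force"])
s=readout.sense(); print(s["time_s"],np.round(np.mean(F,0),2),np.round(s["ee_pos"],4),np.round(s["joint_torque"],2))
E
python3 f.py
```

```text
6.15 [ 0.01 -0.39 -0.31] [0.4622 0.1393 0.0563] [ 0.000e+00 -5.307e+01  1.050e+00 -2.203e+01  4.000e-02  8.000e-02
 -0.000e+00]
```

Emit:
apply_moves(delta_pos=[[0, 1, 0], [0, 0, 0], [0, 0, 0]], delta_rot=[[0, 0, 0], [0, 0, 0], [0, 0, 0]], grip=[0, 0, 0])

```text
time_s: 6.4
ee_pos: [0.4622, 0.1392, 0.0552]
orientation: [-0.938, -1.558, 1.558]
contact_force: [-0.2, 0.4, -0.4]
opening: 0.005
```

```bash
python3 f.py
```

```text
6.7 [ 0.22 -0.1   0.13] [0.4622 0.1392 0.0552] [ 0.000e+00 -5.313e+01  1.050e+00 -2.196e+01  4.000e-02  8.000e-02
 -0.000e+00]
```

Emit:
apply_moves(delta_pos=[[0, 1, 0], [0, 0, 0], [0, 0, 0]], delta_rot=[[0, 0, 0], [0, 0, 0], [0, 0, 0]], grip=[0, 0, 0])

```text
time_s: 6.95
ee_pos: [0.4621, 0.1392, 0.0542]
orientation: [-0.938, -1.558, 1.558]
contact_force: [-0.4, -0.2, -0.7]
opening: 0.002
```

```bash
python3 f.py;  python3 - <<'E'
from h import *
from station import optics,readout
d=optics.snapshot("side");t=optics.snapshot("top")
f=d["frame"].copy()
e=readout.sense()["ee_pos"]
q=place(np.load("pose.npy"))
for c,n in((d,"side"),(t,"top")): print(n,proj(c,e),proj(c,np.c_[q,np.full(6,.061)]).round(1).tolist())
b=cv2.resize(f[170:270,240:350],None,fx=6,fy=6,interpolation=cv2.INTER_CUBIC)
u=((proj(d,e)[0]-[240,170])*6+3).astype(int); cv2.circle(b,tuple(map(int,u)),4,(255,0,255),1)
cv2.imwrite("pics/c3.png",np.clip(b.astype(float)*1.6,0,255).astype(np.uint8)[...,::-1])
E
```

```text
7.25 [-0.23 -0.39  0.03] [0.4622 0.1392 0.0543] [ 0.000e+00 -5.318e+01  1.060e+00 -2.190e+01  4.000e-02  8.000e-02
 -0.000e+00]
side [[305.68251764 242.15101279]] [[306.0, 240.5], [293.3, 231.3], [285.2, 219.9], [282.4, 207.8], [284.7, 196.4], [291.7, 186.8]]
top [[222.49823432 238.09690922]] [[222.3, 237.9], [228.1, 225.7], [237.5, 216.1], [249.5, 210.1], [262.7, 208.2], [275.8, 210.8]]
```

View pics/c3.png

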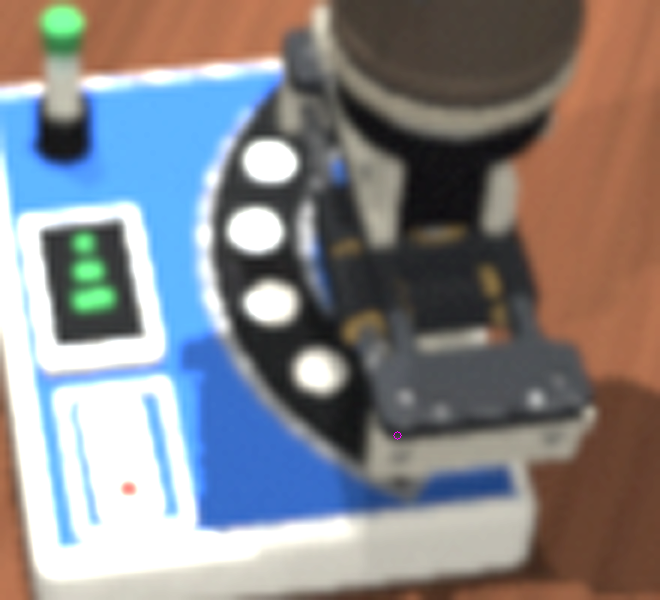

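Emit:
apply_moves(delta_pos=[[0, 1, 0], [0, 0, 0], [0, 0, 0]], delta_rot=[[0, 0, 0], [0, 0, 0], [0, 0, 0]], grip=[0, 0, 0])

```text
time_s: 7.6
ee_pos: [0.4621, 0.1392, 0.0531]
orientation: [-0.938, -1.558, 1.558]
contact_force: [-0.7, -1.0, 0.1]
opening: -0.0
```

```bash
python3 f.py
```

```text
7.9 [-0.37  0.01 -0.28] [0.4622 0.1392 0.0532] [-0.000e+00 -5.324e+01  1.060e+00 -2.183e+01  4.000e-02  8.000e-02
 -0.000e+00]
```

Emit:
apply_moves(delta_pos=[[0, 1, 0], [0, 0, 0], [0, 0, 0]], delta_rot=[[0, 0, 0], [0, 0, 0], [0, 0, 0]], grip=[0, 0, 0])

```text
time_s: 8.15
ee_pos: [0.4621, 0.1392, 0.0522]
orientation: [-0.938, -1.558, 1.558]
contact_force: [0.0, -0.5, -1.2]
opening: 0.002
```

```bash
python3 f.py
```

```text
8.45 [-0.04 -0.18  0.12] [0.4622 0.1392 0.0522] [ 0.000e+00 -5.330e+01  1.060e+00 -2.176e+01  4.000e-02  8.000e-02
 -0.000e+00]
```

Run:
```python
from h import *
from station import optics
for n,roi in(("top",(185,160,300,265)),("side",(230,165,335,280))):
    d=optics.snapshot(n); b=blobs(d,roi)
    print(n,[(float(x),float(y),a) for k in b for x,y,a in b[k] if a>30])
```

```text
top [(275.81, 211.07, 42), (251.59, 199.5, 664), (262.92, 208.46, 39), (249.59, 210.18, 39)]
side [(254.54, 215.98, 56), (256.36, 243.02, 954), (284.5, 196.5, 44), (254.42, 218.85, 227), (282.17, 207.87, 47)]
```

The dots have not shifted in either view, so nothing has been touched yet. The real tips must sit higher than the reported TCP. I'll keep feeling downwards.

Emit:
apply_moves(delta_pos=[[0, 1, 0], [0, 0, 0]], delta_rot=[[0, 0, 0], [0, 0, 0]], grip=[0, 0])

```text
time_s: 8.72
ee_pos: [0.4622, 0.1393, 0.0511]
orientation: [-0.938, -1.558, 1.558]
contact_force: [0.0, 0.0, 1.0]
opening: 0.004
```

```bash
python3 f.py
```

```text
9.0167 [-0.   -0.02  0.27] [0.4622 0.1392 0.0512] [ 0.000e+00 -5.335e+01  1.060e+00 -2.169e+01  4.000e-02  8.000e-02
 -0.000e+00]
```

Emit:
apply_moves(delta_pos=[[0, 1, 0], [0, 0, 0]], delta_rot=[[0, 0, 0], [0, 0, 0]], grip=[0, 0])

```text
time_s: 9.18
ee_pos: [0.4621, 0.1392, 0.0501]
orientation: [-0.938, -1.558, 1.558]
contact_force: [-0.4, -0.0, 0.0]
opening: 0.005
```

```bash
python3 f.py
```

```text
9.4833 [-0.27 -0.11  0.05] [0.4622 0.1392 0.0502] [-0.000e+00 -5.341e+01  1.060e+00 -2.163e+01  4.000e-02  8.000e-02
 -0.000e+00]
```

Still free at 50 mm, and the body hides the tips. I'll back up and yaw so the side camera can see the closed tips, then measure where they are.

Emit:
apply_moves(delta_pos=[[0, -15, 0], [0, -15, 0], [0, -15, 0], [0, -15, 0], [0, -10, 0], [0, 0, 0], [0, 0, 0], [0, 0, 0], [0, 0, 0], [0, 0, 0]], delta_rot=[[0, 0, 0], [0, 0, 0], [0, 7, 0], [0, 7, 0], [0, 7, 0], [0, 7, 0], [0, 7, 0], [0, 7, 0], [0, 7, 0], [0, 7, 0]], grip=[0, 0, 0, 0, 0, 0, 0, 0, 0, 0])

```text
time_s: 10.32
ee_pos: [0.4622, 0.1392, 0.1203]
orientation: [-1.404, -0.836, 0.836]
contact_force: [-0.2, 0.2, -0.2]
opening: 0.006
```

Emit:
apply_moves(delta_pos=[[0, 0, 0], [0, 0, 0], [0, 0, 0], [0, 0, 0], [0, 0, 0], [0, 0, 0], [0, 0, 0], [0, 0, 0]], delta_rot=[[0, 7, 0], [0, 7, 0], [0, 7, 0], [0, 7, 0], [0, 7, 0], [0, 7, 0], [0, 7, 0], [0, 0, 0]], grip=[0, 0, 0, 0, 0, 0, 0, 0])

```text
time_s: 10.98
ee_pos: [0.4621, 0.1394, 0.1202]
orientation: [-1.564, -0.172, 0.172]
contact_force: [-0.1, 0.2, -0.5]
opening: 0.01
```

```bash
python3 rel.py
python3 - <<'E'
from h import *
from station import optics,readout
d=optics.snapshot("side"); e=readout.sense()["ee_pos"]
x0,y0=235,160
b=cv2.resize(d["frame"][y0:y0+110,x0:x0+130],None,fx=6,fy=5.4,interpolation=cv2.INTER_CUBIC)
b=np.clip(b.astype(float)*1.8,0,255).astype(np.uint8)
for dz in(0,.01,.02,.066):
    u=(proj(d,e+[0,0,dz])[0]-[x0,y0]+.5)*[6,5.4]; print(dz,u.round(),proj(d,e+[0,0,dz])); cv2.circle(b,tuple(int(v) for v in u),4,(255,0,255),1)
cv2.imwrite("pics/c4.png",b[...,::-1])
E
```

```text
t 10.9833 ee [0.4621 0.1394 0.1202] F [-0.05  0.24 -0.47] open 0.01 q [-0.76  0.3   0.45  2.03 -0.17  0.85  0.  ]
jaw az 12.54843795697138 tooly [ 0. -0. -1.]
to dot1, then steps (tool mm): [-0.1 59.2 -0. ]
[[32.0, 0.0, -23.7], [22.4, 0.0, -32.9], [10.4, 0.0, -38.4], [-2.7, 0.0, -39.7], [-15.6, 0.0, -36.7]] q [[0.4621, 0.1394], [0.4984, 0.1232], [0.5275, 0.0959], [0.546, 0.0607], [0.552, 0.0213], [0.5448, -0.0178]]
0 [441. 355.] [[308.0113994  225.20479364]]
0.01 [443. 340.] [[308.38046476 222.4850104 ]]
0.02 [446. 325.] [[308.75502358 219.72474379]]
0.066 [456. 254.] [[310.55234856 206.47957136]]
```

View pics/c4.png

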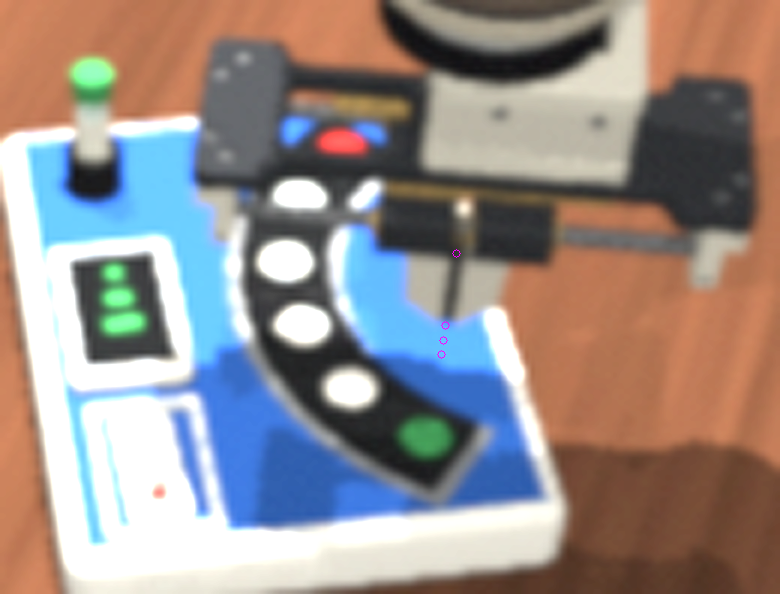

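The c4 view shows the shut tips end near (452,322), about 20 mm above the reported TCP, so contact should come at a reported z of about 41 mm. I'll yaw back and go down.

Emit:
apply_moves(delta_pos=[[0, 0, 0], [0, 0, 0], [0, 0, 0], [0, 0, 0], [0, 0, 0], [0, 0, 0], [0, 0, 0], [0, 0, 0], [0, 0, 0], [0, 0, 0]], delta_rot=[[0, -7, 0], [0, -7, 0], [0, -7, 0], [0, -7, 0], [0, -7, 0], [0, -7, 0], [0, -7, 0], [0, -7, 0], [0, -7, 0], [0, -7, 0]], grip=[0, 0, 0, 0, 0, 0, 0, 0, 0, 0])

```text
time_s: 11.87
ee_pos: [0.4622, 0.1392, 0.1203]
orientation: [-1.261, -1.125, 1.125]
contact_force: [-0.1, 0.2, 0.2]
opening: 0.007
```

Emit:
apply_moves(delta_pos=[[0, 0, 0], [0, 0, 0], [0, 0, 0], [0, 20, 0], [0, 20, 0], [0, 20, 0], [0, 10, 0], [0, 2, 0], [0, 0, 0], [0, 0, 0]], delta_rot=[[0, -7, 0], [0, -7, 0], [0, -7, 0], [0, -7, 0], [0, -7, 0], [0, 0, 0], [0, 0, 0], [0, 0, 0], [0, 0, 0], [0, 0, 0]], grip=[0, 0, 0, 0, 0, 0, 0, 0, 0, 0])

```text
time_s: 12.7
ee_pos: [0.4628, 0.1394, 0.0489]
orientation: [-0.939, -1.559, 1.558]
contact_force: [-0.8, -0.1, 0.5]
opening: 0.005
```

```bash
python3 rel.py; python3 f.py
```

```text
t 12.7 ee [0.4628 0.1394 0.0489] F [-0.83 -0.13  0.47] open 0.005 q [-0.44  0.39  0.04  2.08 -0.03  0.67  1.68]
jaw az 117.90110876764814 tooly [ 9.e-04  3.e-04 -1.e+00]
to dot1, then steps (tool mm): [  0.3 -12.1   0.6]
[[-31.4, 0.0, -24.5], [-37.7, 0.0, -12.9], [-39.8, 0.0, 0.1], [-37.6, -0.0, 13.1], [-31.2, -0.0, 24.7]] q [[0.4621, 0.1394], [0.4984, 0.1232], [0.5275, 0.0959], [0.546, 0.0607], [0.552, 0.0213], [0.5448, -0.0178]]
13.0 [-0.01  0.08  0.14] [0.4626 0.1395 0.0488] [ 0.000e+00 -5.352e+01  1.130e+00 -2.158e+01  4.000e-02  8.000e-02
  0.000e+00]
```

Emit:
apply_moves(delta_pos=[[0, 2, 0], [0, 1, 0], [0, 1, 0], [0, 1, 0], [0, 0, 0]], delta_rot=[[0, 0, 0], [0, 0, 0], [0, 0, 0], [0, 0, 0], [0, 0, 0]], grip=[0, 0, 0, 0, 0])

```text
time_s: 13.42
ee_pos: [0.462, 0.1392, 0.043]
orientation: [-0.938, -1.557, 1.558]
contact_force: [-0.4, 0.2, -0.1]
opening: 0.006
```

```bash
python3 f.py
```

```text
13.7167 [-0.47 -0.61 -0.14] [0.4622 0.1393 0.0433] [ 0.000e+00 -5.377e+01  1.140e+00 -2.115e+01  4.000e-02  8.000e-02
  0.000e+00]
```

Emit:
apply_moves(delta_pos=[[0, 1, 0], [0, 1, 0], [0, 0, 0]], delta_rot=[[0, 0, 0], [0, 0, 0], [0, 0, 0]], grip=[0, 0, 0])

```text
time_s: 13.97
ee_pos: [0.4621, 0.1392, 0.041]
orientation: [-0.938, -1.558, 1.558]
contact_force: [0.2, 0.0, -1.1]
opening: 0.004
```

```bash
python3 f.py
```

```text
14.2667 [ 0.29 -0.26  0.12] [0.4622 0.1393 0.0413] [ 0.000e+00 -5.390e+01  1.140e+00 -2.101e+01  4.000e-02  8.000e-02
 -0.000e+00]
```

Emit:
apply_moves(delta_pos=[[0, 1, 0], [0, 0.5, 0], [0, 0, 0]], delta_rot=[[0, 0, 0], [0, 0, 0], [0, 0, 0]], grip=[0, 0, 0])

```text
time_s: 14.52
ee_pos: [0.4621, 0.1392, 0.0396]
orientation: [-0.938, -1.558, 1.558]
contact_force: [-0.2, -0.3, 0.5]
opening: 0.008
```

```bash
python3 f.py
```

```text
14.8167 [-0.09 -0.36 -0.39] [0.4622 0.1392 0.0397] [ 0.000e+00 -5.400e+01  1.150e+00 -2.091e+01  4.000e-02  8.000e-02
 -0.000e+00]
```

Emit:
apply_moves(delta_pos=[[0, 1, 0], [0, 0, 0]], delta_rot=[[0, 0, 0], [0, 0, 0]], grip=[0, 0])

```text
time_s: 14.98
ee_pos: [0.4621, 0.1392, 0.0386]
orientation: [-0.938, -1.558, 1.558]
contact_force: [-0.7, -0.7, -0.6]
opening: 0.006
```

```bash
python3 f.py
```

```text
15.2833 [-0.21 -0.6   0.3 ] [0.4622 0.1392 0.0387] [-0.000e+00 -5.406e+01  1.150e+00 -2.084e+01  4.000e-02  8.000e-02
 -0.000e+00]
```

Emit:
apply_moves(delta_pos=[[0, 1, 0], [0, 0, 0]], delta_rot=[[0, 0, 0], [0, 0, 0]], grip=[0, 0])

```text
time_s: 15.45
ee_pos: [0.4621, 0.1392, 0.0376]
orientation: [-0.938, -1.558, 1.558]
contact_force: [-0.1, 0.1, -1.0]
opening: 0.005
```

```bash
python3 f.py
```

```text
15.75 [0.38 0.21 0.1 ] [0.4622 0.1392 0.0377] [ 0.000e+00 -5.412e+01  1.150e+00 -2.077e+01  4.000e-02  8.000e-02
  0.000e+00]
```

Emit:
apply_moves(delta_pos=[[0, 1, 0], [0, 0, 0]], delta_rot=[[0, 0, 0], [0, 0, 0]], grip=[0, 0])

```text
time_s: 15.92
ee_pos: [0.4621, 0.1393, 0.0366]
orientation: [-0.938, -1.558, 1.558]
contact_force: [-0.2, -0.1, -0.3]
opening: 0.005
```

```bash
python3 f.py
```

```text
16.2167 [ 0.17 -0.38  0.01] [0.4622 0.1393 0.0367] [-0.000e+00 -5.418e+01  1.150e+00 -2.070e+01  4.000e-02  8.000e-02
 -0.000e+00]
```

Correcting for the finger's half width towards the camera puts the tips about 30–35 mm above the reported TCP. I'll keep going down.

Emit:
apply_moves(delta_pos=[[0, 1, 0], [0, 1, 0], [0, 1, 0], [0, 1, 0], [0, 0, 0]], delta_rot=[[0, 0, 0], [0, 0, 0], [0, 0, 0], [0, 0, 0], [0, 0, 0]], grip=[0, 0, 0, 0, 0])

```text
time_s: 16.63
ee_pos: [0.462, 0.1392, 0.0325]
orientation: [-0.938, -1.557, 1.558]
contact_force: [-0.5, 0.5, -0.1]
opening: 0.004
```

```bash
sed -i 's/range(6)/range(4)/' f.py; python3 f.py
```

```text
16.8333 [-0.09  0.04  0.31] [0.4622 0.1392 0.0327] [-0.000e+00 -5.436e+01  1.160e+00 -2.041e+01  4.000e-02  8.000e-02
 -0.000e+00]
```

Emit:
apply_moves(delta_pos=[[0, 1, 0], [0, 1, 0], [0, 0, 0]], delta_rot=[[0, 0, 0], [0, 0, 0], [0, 0, 0]], grip=[0, 0, 0])

```text
time_s: 17.08
ee_pos: [0.4621, 0.1392, 0.0305]
orientation: [-0.938, -1.558, 1.558]
contact_force: [-0.4, 0.0, 0.3]
opening: 0.005
```

```bash
python3 f.py
```

```text
17.2833 [-0.01  0.29 -0.09] [0.4622 0.1393 0.0308] [ 0.000e+00 -5.451e+01  1.170e+00 -2.027e+01  4.000e-02  8.000e-02
 -0.000e+00]
```

Emit:
apply_moves(delta_pos=[[0, 1, 0], [0, 1, 0], [0, 0, 0]], delta_rot=[[0, 0, 0], [0, 0, 0], [0, 0, 0]], grip=[0, 0, 0])

```text
time_s: 17.53
ee_pos: [0.4623, 0.1392, 0.0286]
orientation: [-0.939, -1.558, 1.558]
contact_force: [0.9, 1.0, 0.8]
opening: 0.005
```

```bash
python3 f.py
```

```text
17.7333 [-0.01 -0.26  1.03] [0.4623 0.1393 0.0288] [ 2.000e-02 -5.420e+01  1.180e+00 -1.988e+01  4.000e-02  1.000e-01
 -0.000e+00]
```

Emit:
apply_moves(delta_pos=[[0, 1, 0], [0, 1, 0], [0, 0, 0]], delta_rot=[[0, 0, 0], [0, 0, 0], [0, 0, 0]], grip=[0, 0, 0])

```text
time_s: 17.98
ee_pos: [0.4622, 0.1393, 0.0266]
orientation: [-0.939, -1.558, 1.558]
contact_force: [0.4, -0.4, 1.7]
opening: 0.008
```

```bash
python3 f.py
python3 - <<'E'
from h import *
from station import optics,readout
d=optics.snapshot("side"); b=blobs(d,(230,165,335,280)); print([(float(x),float(y),a) for x,y,a in b["white"] if 30<a<60])
t=optics.snapshot("top")
b=cv2.resize(d["frame"][160:270,235:355],(400,400),interpolation=cv2.INTER_CUBIC)
c=cv2.resize(t["frame"][180:260,190:290],(400,400),interpolation=cv2.INTER_CUBIC)
cv2.imwrite("pics/c5.png",np.clip(np.hstack([c,b]).astype(float)*1.8,0,255).astype(np.uint8)[...,::-1])
E
```

```text
18.1833 [ 0.19 -0.23  1.9 ] [0.4623 0.1392 0.0268] [ 4.000e-02 -5.392e+01  1.200e+00 -1.953e+01  5.000e-02  1.000e-01
 -0.000e+00]
[(283.65, 196.87, 31), (282.09, 208.3, 44)]
```

View pics/c5.png

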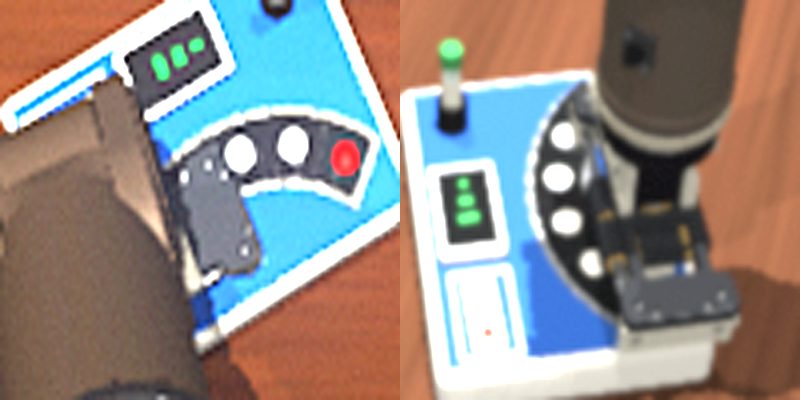

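The measured force is 1.9 N and the side dots have sunk slightly, so contact is confirmed (it began at a reported z of about 29.5 mm). I'll press a bit more, then run the stroke segment by segment.

Emit:
apply_moves(delta_pos=[[0, 1, 0], [0, 0.5, 0], [0, 0, 0], [0, 0, 0]], delta_rot=[[0, 0, 0], [0, 0, 0], [0, 0, 0], [0, 0, 0]], grip=[0, 0, 0, 0])

```text
time_s: 18.62
ee_pos: [0.4623, 0.1393, 0.0252]
orientation: [-0.939, -1.558, 1.558]
contact_force: [-0.5, 0.3, 2.0]
opening: 0.004
```

Emit:
apply_moves(delta_pos=[[-2.9, 0, -2.7], [-2.9, 0, -2.7], [-3.0, 0, -2.6], [-3.1, 0, -2.5], [-3.1, 0, -2.5], [-3.2, 0, -2.4], [-3.2, 0, -2.4], [-3.3, 0, -2.3], [-3.3, 0, -2.2], [-3.4, 0, -2.2]], delta_rot=[[0, 0, 0], [0, 0, 0], [0, 0, 0], [0, 0, 0], [0, 0, 0], [0, 0, 0], [0, 0, 0], [0, 0, 0], [0, 0, 0], [0, 0, 0]], grip=[0, 0, 0, 0, 0, 0, 0, 0, 0, 0])

```text
time_s: 19.45
ee_pos: [0.4989, 0.1228, 0.0252]
orientation: [-0.938, -1.558, 1.558]
contact_force: [-1.9, 0.9, 1.0]
opening: 0.003
```

```bash
python3 rel.py; python3 f.py
```

```text
t 19.45 ee [0.4989 0.1228 0.0252] F [-1.93  0.88  1.  ] open 0.003 q [-0.38  0.47  0.04  2.03 -0.03  0.65  1.74]
jaw az 117.87007767948955 tooly [ 0.e+00  1.e-04 -1.e+00]
to dot1, then steps (tool mm): [ 31.9 -35.8  24.8]
[[-31.3, -0.0, -24.6], [-37.6, -0.0, -13.0], [-39.8, -0.0, 0.1], [-37.6, -0.0, 13.1], [-31.2, -0.0, 24.7]] q [[0.4621, 0.1394], [0.4984, 0.1232], [0.5275, 0.0959], [0.546, 0.0607], [0.552, 0.0213], [0.5448, -0.0178]]
19.65 [ 0.64 -0.76  2.03] [0.4995 0.1225 0.0254] [-6.800e-01 -5.715e+01  4.300e-01 -1.970e+01 -3.300e-01  4.800e-01
  3.000e-02]
```

Emit:
apply_moves(delta_pos=[[-3.5, 0, -1.7], [-3.5, 0, -1.6], [-3.6, 0, -1.5], [-3.7, 0, -1.4], [-3.7, 0, -1.3], [-3.8, 0, -1.2], [-3.8, 0, -1.1], [-3.8, 0, -1.0], [-3.9, 0, -0.9], [-3.9, 0, -0.8]], delta_rot=[[0, 0, 0], [0, 0, 0], [0, 0, 0], [0, 0, 0], [0, 0, 0], [0, 0, 0], [0, 0, 0], [0, 0, 0], [0, 0, 0], [0, 0, 0]], grip=[0, 0, 0, 0, 0, 0, 0, 0, 0, 0])

```text
time_s: 20.48
ee_pos: [0.5272, 0.0957, 0.0253]
orientation: [-0.938, -1.558, 1.558]
contact_force: [-1.0, 1.3, 2.2]
opening: 0.008
```

Run:
```python
from h import *
from station import optics,readout
F=[]
for i in range(2):
  for n in("top","side"):
    d=optics.snapshot(n); F.append(readout.sense()["contact_force"])
    if i:
      b=blobs(d,(185,160,335,280)); print(n,[(k,float(x),float(y),a) for k in b for x,y,a in b[k] if 25<a<60])
print(np.mean(F,0).round(2),readout.sense()["ee_pos"].round(4))
```

```text
top [('red', 214.69, 160.53, 32), ('red', 275.87, 211.13, 39)]
side [('red', 206.12, 187.69, 26), ('green', 305.5, 241.45, 44)]
[ 0.63 -1.37  2.13] [0.5276 0.0952 0.0254]
```

The reader has not moved: red is still at (275.9,211.1). Green is 1.1 px lower in the side view, about 4 mm of sink. I'll carry on.

Emit:
apply_moves(delta_pos=[[-3.9, 0, -0.6], [-4, 0, -0.4], [-4, 0, -0.3], [-4, 0, -0.2], [-4, 0, 0], [-4, 0, 0.1], [-4, 0, 0.2], [-4, 0, 0.4], [-4, 0, 0.4], [-3.9, 0, 0.5]], delta_rot=[[0, 0, 0], [0, 0, 0], [0, 0, 0], [0, 0, 0], [0, 0, 0], [0, 0, 0], [0, 0, 0], [0, 0, 0], [0, 0, 0], [0, 0, 0]], grip=[0, 0, 0, 0, 0, 0, 0, 0, 0, 0])

```text
time_s: 21.52
ee_pos: [0.5457, 0.0604, 0.0253]
orientation: [-0.938, -1.558, 1.558]
contact_force: [-1.3, 1.7, 2.6]
opening: 0.002
```

```bash
python3 f.py
```

```text
21.7167 [ 0.07 -1.12  2.55] [0.5459 0.0598 0.0253] [-9.100e-01 -6.165e+01  3.800e-01 -2.125e+01 -4.200e-01  2.100e-01
  3.000e-02]
```

Emit:
apply_moves(delta_pos=[[-3.9, 0, 0.8], [-3.9, 0, 0.9], [-3.8, 0, 1.0], [-3.8, 0, 1.1], [-3.8, 0, 1.2], [-3.7, 0, 1.4], [-3.7, 0, 1.5], [-3.6, 0, 1.6], [-3.5, 0, 1.7], [-3.5, 0, 1.8]], delta_rot=[[0, 0, 0], [0, 0, 0], [0, 0, 0], [0, 0, 0], [0, 0, 0], [0, 0, 0], [0, 0, 0], [0, 0, 0], [0, 0, 0], [0, 0, 0]], grip=[0, 0, 0, 0, 0, 0, 0, 0, 0, 0])

```text
time_s: 22.55
ee_pos: [0.5515, 0.0215, 0.0253]
orientation: [-0.938, -1.558, 1.558]
contact_force: [0.3, 1.6, 2.7]
opening: 0.004
```

```bash
python3 f.py;python3 rel.py
python3 - <<'E'
from h import *
from station import readout
s=readout.sense();m=R.from_rotvec(s["orientation"]).as_matrix()
print(((np.r_[place(np.load("pose.npy"))[5],0]-s["ee_pos"])@m*1000).round(1))
E
```

```text
22.75 [ 0.06 -1.28  2.55] [0.5515 0.0208 0.0253] [-9.500e-01 -6.213e+01  3.700e-01 -2.156e+01 -4.300e-01  7.000e-02
  3.000e-02]
t 22.75 ee [0.5515 0.0208 0.0253] F [-0.78 -2.25  3.47] open 0.006 q [-0.17  0.52  0.05  1.93 -0.04  0.69  1.96]
jaw az 117.81686634145944 tooly [ 2.e-04 -8.e-04 -1.e+00]
to dot1, then steps (tool mm): [146.6 -35.8  23.8]
[[-31.3, 0.0, -24.6], [-37.6, 0.0, -13.0], [-39.8, 0.0, 0.0], [-37.6, 0.0, 13.1], [-31.3, 0.0, 24.7]] q [[0.4621, 0.1394], [0.4984, 0.1232], [0.5275, 0.0959], [0.546, 0.0607], [0.552, 0.0213], [0.5448, -0.0178]]
[-31.   25.3  23.9]
```

Emit:
apply_moves(delta_pos=[[-3.4, 0, 2.1], [-3.3, 0, 2.2], [-3.3, 0, 2.3], [-3.2, 0, 2.4], [-3.2, 0, 2.5], [-3.1, 0, 2.5], [-3.0, 0, 2.5], [-3.0, 0, 2.6], [-2.6, 0, 2.5], [-2.2, 0, 2.4]], delta_rot=[[0, 0, 0], [0, 0, 0], [0, 0, 0], [0, 0, 0], [0, 0, 0], [0, 0, 0], [0, 0, 0], [0, 0, 0], [0, 0, 0], [0, 0, 0]], grip=[0, 0, 0, 0, 0, 0, 0, 0, 0, 0])

```text
time_s: 23.58
ee_pos: [0.5444, -0.0167, 0.0253]
orientation: [-0.939, -1.558, 1.558]
contact_force: [0.7, 1.7, 2.7]
opening: 0.002
```

Emit:
apply_moves(delta_pos=[[0, 0, 0], [0, 0, 0], [0, 0, 0]], delta_rot=[[0, 0, 0], [0, 0, 0], [0, 0, 0]], grip=[0, 0, 0])

```text
time_s: 23.83
ee_pos: [0.5442, -0.0171, 0.0252]
orientation: [-0.939, -1.557, 1.558]
contact_force: [-0.3, -1.6, 2.5]
opening: 0.006
```

```bash
python3 f.py
python3 - <<'E'
from h import *
from station import optics
fr=[]
for n,roi in(("top",(185,160,300,265)),("side",(230,165,335,280))):
    d=optics.snapshot(n); b=blobs(d,roi); print(n,[(k,float(x),float(y),a) for k in b for x,y,a in b[k] if 30<a<60])
    fr.append(cv2.resize(d["frame"][150:280,170:350],(400,300),interpolation=cv2.INTER_CUBIC))
cv2.imwrite("pics/c6.png",np.hstack(fr)[...,::-1])
E
```

```text
24.0333 [-0.12 -1.61  2.25] [ 0.5443 -0.0166  0.0252] [-9.800e-01 -6.132e+01  4.200e-01 -2.152e+01 -3.700e-01 -4.000e-02
  0.000e+00]
top [('green', 222.43, 238.1, 42), ('white', 237.92, 216.54, 39), ('white', 228.24, 226.0, 41)]
side [('green', 254.59, 215.95, 56), ('green', 305.61, 241.18, 33), ('white', 281.22, 208.56, 32), ('white', 284.79, 220.94, 48), ('white', 292.96, 232.06, 50)]
```

View pics/c6.png

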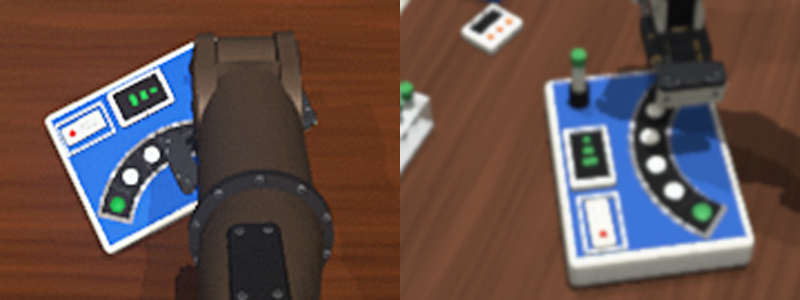

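The last picture shows the gripper over the red dot, the tube upright and the reader in place. In the side view the uncovered dots are still about 0.8 px low, so the bar is pressed, and the force is 2.3 N. I'm handing in.

```bash
python3 -c "
from station import robot; robot.sign_off()"
```

```text
the job is handed in; nothing more can be done
```

The stroke is done and handed in. The closed fingertips pressed the green dot, ran along the bar over the four white dots in order, and stopped on red. They are still holding red lightly pressed.

**Last checks:**
- **Position:** the tool stopped within about 1.5 mm of the red dot.
- **Force:** about 2.3 N upward. A side force of about 1.6 N also remained; it is friction left over from the slide.
- **Bar:** the dots still in view sat about 0.8–1.1 px low in the side picture, which is roughly 3–4 mm of press, short of the 8 mm stop.
- **Reader:** the green dot was unchanged in the top view, so I saw no sign of the reader shifting. The tube was still upright.
- **Time:** about 24 s of the 40 s were used.

**What disagreed:** the real fingertips sit about 30 mm above the reported tool point. Contact came at a reported height of about 29.5 mm, where I expected 62 mm. The first approach at 50 mm touched nothing, so I backed off, turned the gripper to see the tips, and then felt for contact by force. Nothing was disturbed.

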